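# Make up the day kit and the evening kit on the vanity

### The arm

A 6-joint arm with a two-finger parallel gripper is mounted at the origin on the work surface. World frame = base frame: x ahead of the robot, y to its left, z up, the work surface at z = 0. Lengths are in m, angles in degrees, forces in N, time in s.
With the tool pointing down it reaches from about 0.35 to 0.875 m from the base axis. Payload 4.2 kg.
Tool frame: the origin (TCP) lies between the finger pads; the fingertips stand 17 mm ahead of it and the grasp point (between the pads) lies 2 mm behind it; z points along the fingers, y is the line along which they close (so a half turn about z gives the same grasp; the last joint's range is limited). The gripper opens to 87 mm and grips with 3 to 60 N. Pads are 19 mm wide; open, the fingers measure 117 mm over their backs; the gripper's body (75 mm by 190 mm) begins 51 mm behind the grasp point.
Start: joints at [-56.058, 22.042, 0.453, 0, -68.411, -14.817], TCP at [0.205, -0.59, 0.24] pointing down, gripper open.
Joint ranges: [-179.83, 179.83], [-69.29, 118.12], [-61.27, 80.66], [-181.25, 117.63], [-171.15, -9.14], [-177.46, 177.46]. Speed limits (degrees/s): [159.86, 159.86, 180, 180, 180, 180].

### API

Orientations are given as a 3x3 rotation matrix whose columns are the frame's x, y, z axes.
In Python, from station import r gives the robot as it stands.
- The arm moves only by the tool servo_tool, never from a script. Its argument "targets" is a list of rows, each a list of 5 numbers: the shift along the world's x, y, z in units of 30 mm (1.0 is 30 mm), then the turn about the world's z in rad, then the finger opening in mm, from 0 to 87. In form: [[x, y, z, turn, gripper], ...]. A call has exactly 5 rows; each row is the pose to reach, as a shift and turn from the pose commanded when the call began; what a row does not reach only later rows make up. A row lasts 1/12 s, in which the tool goes at most 41.7 mm and 7.16 degrees, less where a joint would pass 70% of its speed; a pose out of reach is approached as far as the arm can. A call with a gripper value outside its range is refused whole. The fingers move at their own pace and stop on an object; the grip force is fixed at half the most. Time passes only in rows, so rows that repeat a pose let the fingers close, or fill a call up. It gives the time, the measured TCP pose, the force, the opening and the grip force at its end, in the units of the state.
- r.sense(): the state, without advancing time (a new reading comes with each control period).
- r.capture(name): name is "scene" or "top" or "wrist"; returns a dict with "pixels" (384x512x3 uint8, red, green, blue), "fx", "fy", "cx", "cy" (pixels), "world_from_camera" (4x4, takes a point from camera to world coordinates). Camera axes: x right, y down, z forward; pixel columns grow to the right and rows downward; lengths in m; the calibration is good to about 2 mm. The wrist camera is an equidistant fisheye: a pixel r from the principal point sees the ray r / f radians off the axis. A picture is of the moment at which its call begins. There is no depth.
- r.finish_job(): hands the job in; it is judged then, once.
The state is a dict: "time_s": time; "joints": joint angles; "joint_velocities": joint speeds; "effort": joint torques, N m; "tcp_pos": TCP position; "ee_rot": TCP orientation; "wrist_force": force on the tool from outside, world axes, zero at the start; "moment": the same for the moment, N m; "gripper_width": opening from 0.0 (shut) to 1.0 (fully open); "gripper_force": force on a finger pad.
Only numpy, scipy, OpenCV 4.12 (cv2) and the standard library are available. Lean on these libraries where they do the work, as an engineer would, in place of code of your own. Each camera call takes 0.05 s, during which the arm holds its last target. There are 200 camera calls.

### The job

Make up two kits on the vanity. In the wooden tray put the compact flat in the big squarish compartment, the slim hair roller standing in the smaller compartment beside it, and the tweezers lying in the long slot; in the round white dish stand the round perfume bottle and the thick hair roller side by side on its floor, setting the glass bottle down rather than dropping or tipping it. Leave the square bottle, the lipstick and the cream jar standing where they are.

Things in the scene. Friction and masses are not known exactly. Their poses are not given: they have to be found in the camera images.
- tray: Wooden tray 136 (x) by 128 (y) mm, fixed; origin: centre of underside. Floor 3 mm thick; rim and ribs 4 mm wide, tops 8 mm above table. Compartments in its axes: big, for the compact, 78 (x) by 76 (y), centre (-25, -22); smaller, for the slim roller, 46 by 76, centre (41, -22); long slot, for the tweezers, 128 by 40, centre (0, 40). Yaw within 0.35 rad; stands at left or right
- dish: Round white ceramic dish, fixed to the table, 164 mm across the rim, rim 12 mm high, flat floor about 148 mm across and 4 mm above the table; origin at the centre of its underside, its yaw means nothing
- compact: Round champagne aluminium hinged compact, closed, lying flat: 58 mm diameter, 20 mm high; a hinge and a catch stand out of its rim by under 2 mm. Origin at the centre of its underside, z up
- roller_slim: Slim pink plastic hair roller standing on end: tube 28 mm outside diameter, 60 mm high (tiny bumps). Origin at the centre of its underside, z up
- roller_thick: Thick pink plastic hair roller standing on end: tube 46 mm outside diameter, 60 mm high (tiny bumps). Origin at the centre of its underside, z up
- tweezers: Steel tweezers lying on their side, 96 mm long along their own x, 12 mm wide across their y over the parallel middle 50 mm (7 mm at the ends), 10 mm high, rigid. Origin under the middle of the length, z up; either way round will do in the slot
- perfume: Round glass perfume bottle, upright: drum 46 mm diameter with straight sides from 5 to 34 mm height, shoulder to 45 mm, champagne cap 22 mm diameter up to 66 mm. Origin at the centre of its underside, z up
- square_bottle: Rectangular glass bottle, 26 (x) by 42 (y) mm and 66 mm high with its square black cap, upright; stays where it is. Origin at the centre of its underside
- lipstick: Black lipstick standing on end with a brass band, 21 mm diameter, 62 mm high; stays where it is. Origin at the centre of its underside
- jar: White cream jar with a cream-coloured lid, 50 mm diameter, 36 mm high; stays where it is. Origin at the centre of its underside
Mind the look-alikes: they are no part of the job. Of the things shaped like the lipstick, the black one is meant. What is shaped like the roller_slim but purple is not meant.

How it is judged:
By the outcome, as a careful person would: the job done as asked, in the order asked, and still so for the second after the job is handed in, with the robot touching nothing.
It also fails if it takes over 128 s, if anything falls off the work surface, if the arm or the gripper's body presses on something with over 40 N, if the wrist force passes 120 N, or if a joint passes its speed limit or range.

## Working session

There is one attempt and no reset: what is moved stays moved. The work goes in short steps, Python scripts to look and compute and a tool call to move; the robot and the scene stay as the last step left them, time stands still between calls to the robot, and variables do not carry over. Pictures are saved under pics/ and viewed, at most 14 in all, crops included, and the job is handed in when it is done.

Besides the shell and the picture viewer there is one more tool, called after ">>>" by a JSON object that holds its "fn" and its "kwargs", one argument or row to a line. servo_tool: Moves the arm, as the interface text tells. Its arguments: {"type":"object","properties":{"targets":{"type":"array","items":{"type":"array","items":{"type":"number"}}}},"required":["targets"]}

```bash
ls; mkdir -p pics
cat > h.py <<'E'
import numpy as np, cv2
from station import r
def cap(n,save=None):
    c=r.capture(n); c['T']=np.array(c['world_from_camera'])
    if save: cv2.imwrite(f'pics/{save}.png',cv2.cvtColor(np.array(c['pixels']),cv2.COLOR_RGB2BGR))
    return c
def ray(c,u,v,fish=False):
    a=np.array([(u-c['cx'])/c['fx'],(v-c['cy'])/c['fy']])
    if fish:
        t=np.linalg.norm(a); d=np.array([*(a/max(t,1e-9)*np.sin(t)),np.cos(t)])
    else: d=np.array([*a,1.])
    d=c['T'][:3,:3]@d; return c['T'][:3,3],d/np.linalg.norm(d)
def onz(c,u,v,z,fish=False):
    o,d=ray(c,u,v,fish); return o+d*(z-o[2])/d[2]
def tri(rays):
    A=sum(np.eye(3)-np.outer(d,d) for o,d in rays); b=sum((np.eye(3)-np.outer(d,d))@o for o,d in rays)
    return np.linalg.solve(A,b)
E
python3 - <<'E'
from h import *
import pickle
d={n:cap(n,n+'0') for n in('scene','top','wrist')}
pickle.dump(d,open('c0.pkl','wb'))
for n in d: print(n,np.round(d[n]['T'],3).tolist(),d[n]['fx'],d[n]['cx'],d[n]['cy'])
print(r.sense())
E
```

```text
pics
scene [[-0.006, 0.819, -0.573, 1.123], [1.0, 0.011, 0.007, -0.029], [0.012, -0.573, -0.819, 0.849], [0.0, 0.0, 0.0, 1.0]] 465.74620550238745 258.8492198551521 197.5597187348249
top [[-0.024, -0.981, 0.192, 0.361], [-1.0, 0.021, -0.018, 0.007], [0.014, -0.193, -0.981, 1.09], [0.0, 0.0, 0.0, 1.0]] 425.4707869683539 256.50949312195456 184.85067605723583
wrist [[-0.329, 0.909, 0.257, 0.134], [0.944, 0.315, 0.092, -0.615], [0.003, 0.273, -0.962, 0.384], [0.0, 0.0, 0.0, 1.0]] 297.3186396354542 259.1234284587147 189.37796424188315
{'time_s': 0.15, 'joints': array([-5.60581964e+01,  2.20792960e+01,  3.98328176e-01, -1.99732499e-02,
       -6.84099676e+01, -1.48174869e+01]), 'joint_velocities': array([-0.02507149, -0.12047977,  0.21936294,  0.16743564, -0.03576196,
       -0.11442067]), 'effort': array([ 6.68970074e-05, -3.91054237e+01,  1.87585044e+01,  4.22236651e+00,
        1.23332030e-02, -1.40823231e-04]), 'tcp_pos': array([ 0.2046501 , -0.59010407,  0.23873041]), 'ee_rot': array([[-9.44852026e-01, -3.27496975e-01, -6.17249518e-04],
       [-3.27497543e-01,  9.44850843e-01,  1.49765199e-03],
       [ 9.27322320e-05,  1.61720722e-03, -9.99998688e-01]]), 'wrist_force': array([0.02841322, 0.08468753, 0.29536302]), 'moment': array([ 0.01445276, -0.02179799,  0.01872857]), 'gripper_force': 0.0, 'gripper_width': 1.0013776558087373}
```

View pics/top0.png

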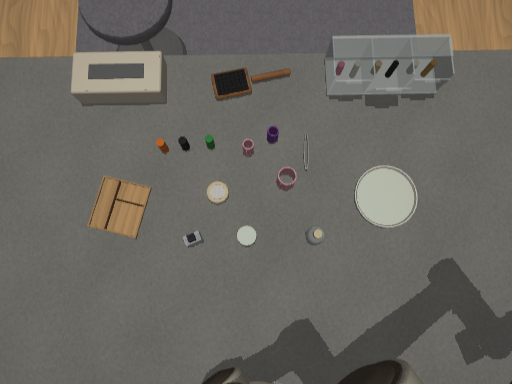

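View pics/scene0.png

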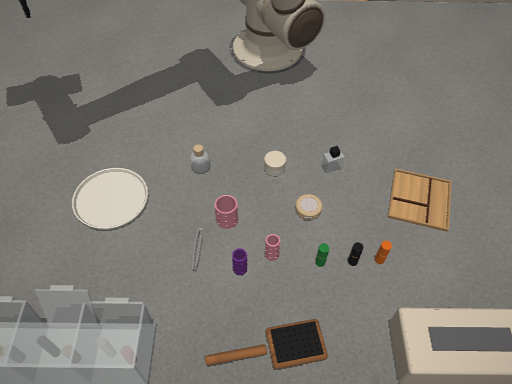

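Top view: tray (120,207), dish (386,196), compact (217,192), jar (247,236), perfume (316,235), thick roller (287,177), tweezers (306,151), square bottle (192,239). Slim-roller shapes are pink (248,146) and purple (272,134), and the pink one is meant. Lipstick shapes are orange (162,145), black (184,144) and green (210,141); the black one stays put. The enlarged crops below should confirm this.

Run:
```python
import cv2,numpy as np
a=cv2.imread('pics/top0.png')[118:250,85:420]; b=cv2.imread('pics/scene0.png')[142:277,70:458]
a=cv2.resize(a,(797,314),interpolation=cv2.INTER_CUBIC); b=cv2.resize(b,(797,277),interpolation=cv2.INTER_CUBIC)
cv2.imwrite('pics/crop0.png',np.vstack([a,b]))
```

```text
(no output)
```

View pics/crop0.png

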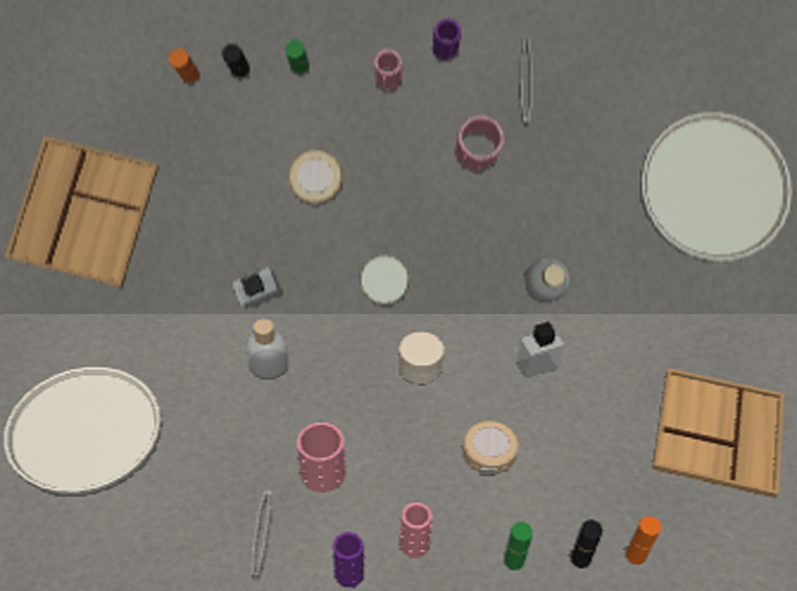

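The crop confirms the choices: the pink slim roller (crop 388,70) against the purple one beside it, and the black lipstick between orange and green. I'll triangulate from the two views.

```bash
cat > m0.py <<'E'
from h import *
import pickle
d=pickle.load(open('c0.pkl','rb')); t,s=d['top'],d['scene']
T=lambda x,y:(85+(x+.5)*335/797-.5,118+(y+.5)*132/314-.5)
S=lambda x,y:(70+(x+.5)*388/797-.5,142+(y-314+.5)*135/277-.5)
P={'slim':(388,57,417,511),'thick':(481,138,322,442),'purple':(447,31,348,543),'perf_cap':(554,275,263,326),'compact':(316,175,491,442),
'jar':(384,279,421,346),'lip':(232,52,591,529),'green':(294,48,519,530),'sq_cap':(253,284,544,331),'dish':(717,186,83,430),
'twA':(527,39,257,577),'twB':(527,123,268,491),'tr1':(45,138,776,495),'tr2':(158,164,653,468),'tr3':(122,286,669,370),'tr4':(8,258,783,398)}
for k,(a,b,c,e) in P.items():
    R=[ray(t,*T(a,b)),ray(s,*S(c,e))]; p=tri(R)
    res=max(np.linalg.norm(np.cross(p-o,q)) for o,q in R)
    print(k,np.round(p*1000,1),'res %.1f'%(res*1000), 'R %.3f'%np.hypot(*p[:2]))
E
python3 m0.py
```

```text
slim [671.5   6.   69.1] res 1.1 R 0.671
thick [585.4 -88.6  56. ] res 0.2 R 0.592
purple [701.6 -57.7  60.6] res 1.5 R 0.704
perf_cap [ 440.2 -157.6   64.1] res 1.2 R 0.468
compact [556.8  86.6  17.4] res 0.5 R 0.563
jar [442.2  14.6  36.2] res 1.4 R 0.442
lip [683.1 170.5  59.1] res 1.4 R 0.704
green [685.8 103.6  60.4] res 2.7 R 0.694
sq_cap [438.4 147.3  59.6] res 1.1 R 0.462
dish [ 537.7 -349.6    3.4] res 0.1 R 0.641
twA [ 709.3 -149.     3.6] res 0.3 R 0.725
twB [ 612.4 -145.     4.8] res 0.4 R 0.629
tr1 [ 6.073e+02  3.833e+02 -2.000e-01] res 1.6 R 0.718
tr2 [ 5.758e+02  2.595e+02 -1.000e-01] res 1.3 R 0.632
tr3 [444.  296.    1.3] res 0.3 R 0.534
tr4 [477.3 420.5  -4.9] res 0.1 R 0.636
```

The triangulated heights and the tray sides (128 × 137 mm) match the description. Tray centre is (526,340), yaw −0.263; dish centre is (538,−350). Compact first.

>>> {"fn": "servo_tool", "kwargs": {
  "targets": [
    [0.6, 1.1, -0.1, -0.07, 87],
    [1.2, 2.25, -0.2, -0.14, 87],
    [1.8, 3.4, -0.3, -0.21, 87],
    [2.4, 4.5, -0.4, -0.27, 87],
    [2.9, 5.6, -0.5, -0.33, 87]
  ]
}}

```text
time_s: 0.57
tcp_pos: [0.2923, -0.4208, 0.2241]
ee_rot: [[-1.0, -0.001, -0.0], [-0.001, 1.0, 0.0], [0.0, 0.0, -1.0]]
wrist_force: [0.9, -0.2, 0.3]
gripper_width: 1.0
gripper_force: 0.0
```

>>> {"fn": "servo_tool", "kwargs": {
  "targets": [
    [0.6, 1.1, -0.1, 0, 87],
    [1.2, 2.25, -0.2, 0, 87],
    [1.8, 3.4, -0.3, 0, 87],
    [2.4, 4.5, -0.4, 0, 87],
    [2.9, 5.6, -0.5, 0, 87]
  ]
}}

```text
time_s: 0.98
tcp_pos: [0.3795, -0.2527, 0.2095]
ee_rot: [[-1.0, -0.004, 0.0], [-0.004, 1.0, -0.0], [-0.0, -0.0, -1.0]]
wrist_force: [0.7, -1.1, 0.8]
gripper_width: 1.0
gripper_force: 0.0
```

>>> {"fn": "servo_tool", "kwargs": {
  "targets": [
    [0.6, 1.1, -0.1, 0, 87],
    [1.2, 2.25, -0.2, 0, 87],
    [1.8, 3.4, -0.3, 0, 87],
    [2.4, 4.5, -0.4, 0, 87],
    [2.9, 5.6, -0.5, 0, 87]
  ]
}}

```text
time_s: 1.4
tcp_pos: [0.4665, -0.0845, 0.1945]
ee_rot: [[-1.0, -0.004, 0.0], [-0.004, 1.0, 0.0], [-0.0, 0.0, -1.0]]
wrist_force: [0.9, -0.4, 1.1]
gripper_width: 1.003
gripper_force: 0.0
```

```bash
cat > m1.py <<'E'
from h import *
import pickle,sys
w=cap('wrist',sys.argv[1]); pickle.dump(w,open(sys.argv[1]+'.pkl','wb'))
s=r.sense(); print(s['time_s'],np.round(s['tcp_pos']*1000,1),'ang %.1f'%np.degrees(np.arctan2(s['ee_rot'][1,1],s['ee_rot'][0,1])),s['gripper_width'],s['wrist_force'].round(1),s['joints'].round(0))
print(np.round(w['T'],3).tolist())
E
python3 m1.py w1
```

```text
1.45 [469.1 -80.8 194. ] ang 90.5 1.0013237691005894 [ 1.7  2.9 -0.3] [ 10.  10. -24.  -0. -56. -99.]
[[-0.006, 0.962, 0.273, 0.391], [1.0, 0.005, 0.002, -0.084], [0.0, 0.273, -0.962, 0.34], [0.0, 0.0, 0.0, 1.0]]
```

View pics/w1.png

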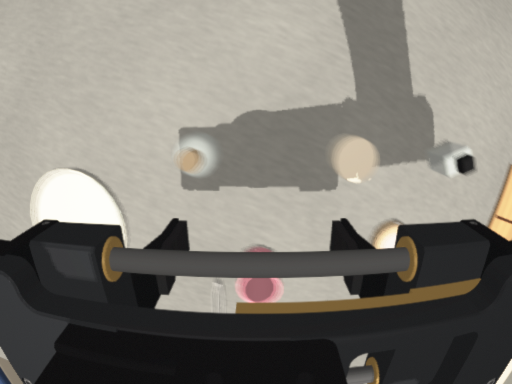

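Wrist view: perfume (193,156), jar (354,158), square bottle (458,160), with the thick roller (260,289) between the fingers and tweezers at (218,293). The servo tracks well. I'll cross-check each position by casting both views onto the measured heights.

```bash
cat >> m0.py <<'E'
print()
H=dict(slim=60,thick=60,perf_cap=66,compact=20,dish=8,jar=36,twA=8,twB=8,tr1=6,tr2=6,tr3=6,tr4=6)
for k,h in H.items():
    a,b,c,e=P[k]; print(k,np.round(onz(t,*T(a,b),h/1e3)*1e3,1)[:2],np.round(onz(s,*S(c,e),h/1e3)*1e3,1)[:2])
# mask centroids
for n,c in (('top',t),('scene',s)):
    im=np.array(c['pixels']); hsv=cv2.cvtColor(im,cv2.COLOR_RGB2HSV)
    m=cv2.inRange(hsv,(165,60,50),(180,255,255)); nn,_,st,ce=cv2.connectedComponentsWithStats(m)
    for i in range(1,nn):
        if 60<st[i,4]<900: print(n,'pink',st[i],np.round(onz(c,*ce[i],.03)*1e3,1))
    g=cv2.cvtColor(im,cv2.COLOR_RGB2GRAY); m=(g>140).astype(np.uint8)
    nn,_,st,ce=cv2.connectedComponentsWithStats(m)
    for i in range(1,nn):
        if 100<st[i,4]<6000 : print(n,'bright',st[i],np.round(ce[i],1),np.round(onz(c,*ce[i],.006)*1e3,1))
E
python3 m0.py | sed -n '/^$/,$p'
```

```text
slim [674.3   7.1] [666.1   5.3]
thick [584.5 -88.1] [588.1 -88.5]
perf_cap [ 440. -156.] [ 441.7 -158.5]
compact [556.4  86.9] [558.5  85.7]
dish [ 536.9 -348. ] [ 540.8 -348. ]
jar [442.3  16. ] [442.   13.2]
twA [ 707.9 -148.6] [ 711.5 -148. ]
twB [ 611.6 -144.1] [ 614.3 -145. ]
tr1 [606.3 382.9] [611.2 378.5]
tr2 [574.8 259.4] [579.7 256.2]
tr3 [443.6 294.4] [447.7 294.5]
tr4 [476.1 416.3] [485.5 414.9]
top pink [336  61   9  14  81] [ 886.1 -244.    30. ]
top pink [243 139  11  17 138] [668.9   7.4  30. ]
top pink [277 168  19  21 182] [586.2 -88.1  30. ]
top bright [333  33 120  23 294] [404.2  37.4] [ 985.8 -437.2    6. ]
top bright [  71   51   90   42 2694] [116.   71.9] [895.8 362.2   6. ]
top bright [ 355  165   63   63 2846] [385.1 196. ] [ 537. -346.    6.]
top bright [207 181  21  21 346] [217.  191.4] [558.6  89.4   6. ]
top bright [237 225  19  20 299] [246.1 234.9] [444.9  16.3   6. ]
scene pink [214 195  24  34 658] [585.6 -90.8  30. ]
scene pink [265 234  15  27 339] [669.3   4.7  30. ]
scene bright [286   0  34  24 129] [301.7   8.5] [-182.8  106.6    6. ]
scene bright [233  36  31  31 413] [245.3  53.4] [ 37.  -62.8   6. ]
scene bright [191 151  17  11 105] [198.9 157.1] [ 418.8 -163.4    6. ]
scene bright [264 150  23  17 295] [274.8 158.5] [420.3  14.8   6. ]
scene bright [  72  168   76   61 3578] [109.7 197.6] [ 537.6 -350.     6. ]
scene bright [392 172  37  32 823] [410.2 187. ] [499.1 319.5   6. ]
scene bright [429 180  20  49 644] [439.5 203.7] [544. 376.   6.]
scene bright [296 194  27  22 456] [308.6 204.5] [550.1  87.3   6. ]
scene bright [390 200  37  24 549] [407.2 210.9] [563.8 301.3   6. ]
scene bright [ 35 285  39   6 168] [ 57.8 287.8] [ 751.7 -409.9    6. ]
scene bright [   0  297  144   72 5724] [ 74.  342.5] [ 857.1 -354.1    6. ]
scene bright [ 399  307  113   68 5135] [452.6 340.8] [847.6 334.2   6. ]
```

>>> {"fn": "servo_tool", "kwargs": {
  "targets": [
    [0.6, 1.1, 0, 0, 87],
    [1.2, 2.25, 0, 0, 87],
    [1.8, 3.4, 0, 0, 87],
    [2.4, 4.5, 0, 0, 87],
    [2.95, 5.65, 0, 0, 87]
  ]
}}

```text
time_s: 1.87
tcp_pos: [0.5548, 0.0847, 0.1944]
ee_rot: [[-1.0, -0.004, -0.0], [-0.004, 1.0, -0.0], [0.0, -0.0, -1.0]]
wrist_force: [0.4, -0.0, -0.1]
gripper_width: 1.002
gripper_force: 0.0
```

>>> {"fn": "servo_tool", "kwargs": {
  "targets": [
    [0, -0.05, -1, 0, 87],
    [0, -0.05, -2, 0, 87],
    [0, -0.05, -3, 0, 87],
    [0, -0.05, -4, 0, 87],
    [0, -0.05, -4.6, 0, 87]
  ]
}}

```text
time_s: 2.28
tcp_pos: [0.5523, 0.0809, 0.0532]
ee_rot: [[-1.0, -0.003, -0.005], [-0.003, 1.0, -0.002], [0.005, -0.001, -1.0]]
wrist_force: [-0.7, 0.1, -0.0]
gripper_width: 1.0
gripper_force: 0.0
```

>>> {"fn": "servo_tool", "kwargs": {
  "targets": [
    [0, 0, -0.5, 0, 87],
    [0, 0, -0.9, 0, 87],
    [0, 0, -1.0, 0, 87],
    [0, 0, -1.0, 0, 50],
    [0, 0, -1.0, 0, 50]
  ]
}}

```text
time_s: 2.7
tcp_pos: [0.5547, 0.0816, 0.0269]
ee_rot: [[-1.0, -0.004, 0.001], [-0.004, 1.0, 0.0], [-0.001, 0.0, -1.0]]
wrist_force: [-0.1, 0.6, -0.7]
gripper_width: 0.924
gripper_force: 0.0
```

>>> {"fn": "servo_tool", "kwargs": {
  "targets": [
    [0, 0, 0, 0, 50],
    [0, 0, 0, 0, 50],
    [0, 0, 0, 0, 50],
    [0, 0, 0, 0, 50],
    [0, 0, 0, 0, 50]
  ]
}}

```text
time_s: 3.12
tcp_pos: [0.5549, 0.0819, 0.0275]
ee_rot: [[-1.0, -0.004, 0.002], [-0.004, 1.0, 0.001], [-0.002, 0.001, -1.0]]
wrist_force: [-0.5, 0.7, 3.9]
gripper_width: 0.648
gripper_force: 30.0
```

>>> {"fn": "servo_tool", "kwargs": {
  "targets": [
    [0, 0, 0.6, 0, 50],
    [0, 0, 1.5, 0, 50],
    [0, 0, 2.5, 0, 50],
    [0, 0, 3.1, 0, 50],
    [0, 0.8, 3.1, 0, 50]
  ]
}}

```text
time_s: 3.53
tcp_pos: [0.556, 0.104, 0.124]
ee_rot: [[-1.0, -0.001, 0.006], [-0.001, 1.0, 0.002], [-0.006, 0.002, -1.0]]
wrist_force: [1.0, 0.4, -0.9]
gripper_width: 0.652
gripper_force: 30.0
```

>>> {"fn": "servo_tool", "kwargs": {
  "targets": [
    [-0.3, 1.1, 0, 0, 50],
    [-0.6, 2.2, 0, 0, 50],
    [-0.9, 3.4, 0, 0, 50],
    [-1.2, 4.6, 0, 0, 50],
    [-1.5, 5.7, 0, 0, 50]
  ]
}}

```text
time_s: 3.95
tcp_pos: [0.5083, 0.2779, 0.1194]
ee_rot: [[-1.0, -0.004, -0.001], [-0.004, 1.0, -0.0], [0.001, -0.0, -1.0]]
wrist_force: [0.7, -0.4, -0.6]
gripper_width: 0.651
gripper_force: 30.0
```

```bash
python3 m1.py w2; python3 -c "
from h import *
cap('top','t2')"
```

```text
4.0 [508.1 283.2 119.5] ang 90.5 0.6559102038333614 [ 0.3  2.9 -0.8] [  45.   24.  -15.   -0.  -51. -135.]
[[-0.005, 0.962, 0.272, 0.433], [1.0, 0.005, 0.001, 0.278], [-0.0, 0.272, -0.962, 0.265], [0.0, 0.0, 0.0, 1.0]]
```

View pics/w2.png

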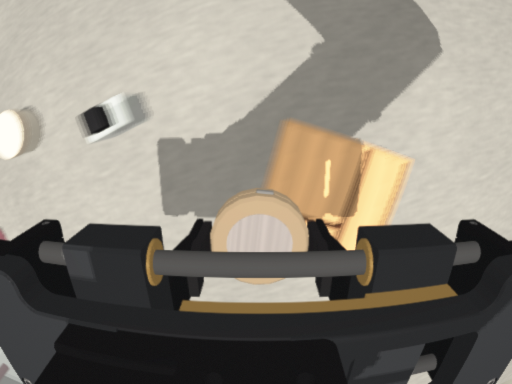

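The wrist view is motion-blurred. The compact (262,236) is held, and the near tray corners show at (285,120) and (412,158). I'll back off in x to see the whole tray at rest.

>>> {"fn": "servo_tool", "kwargs": {
  "targets": [
    [1, 0.6, 0, 0, 50],
    [2, 1.2, 0.2, 0, 50],
    [3, 1.6, 0.5, 0, 50],
    [4, 1.6, 1, 0, 50],
    [4.5, 1.6, 1, 0, 50]
  ]
}}

```text
time_s: 4.47
tcp_pos: [0.6483, 0.3249, 0.1518]
ee_rot: [[-1.0, -0.004, 0.005], [-0.004, 1.0, 0.002], [-0.005, 0.002, -1.0]]
wrist_force: [0.4, 0.9, -0.0]
gripper_width: 0.648
gripper_force: 30.0
```

>>> {"fn": "servo_tool", "kwargs": {
  "targets": [
    [0, 0, 0, 0, 50],
    [0, 0, 0, 0, 50],
    [0, 0, 0, 0, 50],
    [0, 0, 0, 0, 50],
    [0, 0, 0, 0, 50]
  ]
}}

```text
time_s: 4.88
tcp_pos: [0.6433, 0.3244, 0.1495]
ee_rot: [[-1.0, -0.004, -0.001], [-0.004, 1.0, -0.0], [0.001, -0.0, -1.0]]
wrist_force: [0.8, -0.9, -1.0]
gripper_width: 0.651
gripper_force: 30.0
```

```bash
python3 m1.py w3
```

```text
4.9333 [643.5 324.5 149.7] ang 90.3 0.6522410515418672 [-0.4  0.6 -1.6] [  40.   35.    9.   -0.  -64. -129.]
[[-0.005, 0.962, 0.272, 0.568], [1.0, 0.005, 0.001, 0.324], [-0.0, 0.272, -0.962, 0.295], [0.0, 0.0, 0.0, 1.0]]
```

View pics/w3.png

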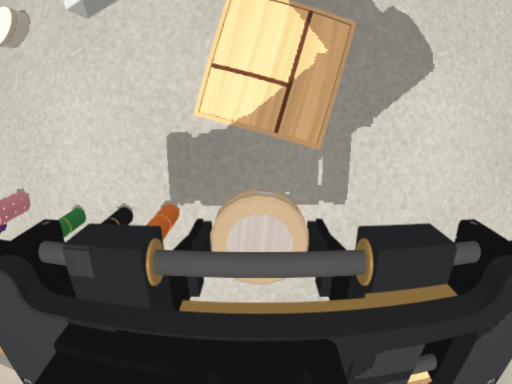

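Clear view: tray corners at TR (356,21), BR (319,147), BL (194,115). The rib junction is (291,83), the rib ends are (212,66), (310,12), (277,132), and the compact sits at (261,236).

Run:
```python
from h import *
import pickle
w=pickle.load(open('w3.pkl','rb'))
pts=[((356,21),(-68,64)),((319,147),(68,64)),((194,115),(68,-64)),((291,83),(16,18)),((212,66),(16,-60)),((310,12),(-64,18)),((277,132),(64,18))]
A=np.array([p[1] for p in pts],float)
for z in (0.004,.008):
    W=np.array([onz(w,*p[0],z,True)[:2]*1e3 for p in pts])
    a0,w0=A.mean(0),W.mean(0); H=(A-a0).T@(W-w0); 
    th=np.arctan2(H[0,1]-H[1,0],H[0,0]+H[1,1]); R=np.array([[np.cos(th),-np.sin(th)],[np.sin(th),np.cos(th)]])
    sc=((A-a0)@R.T*(W-w0)).sum()/((A-a0)**2).sum()
    c=w0-R@a0; res=W-(A@R.T+c)
    print(z,'yaw',th,'C',c.round(1),'scale',sc.round(3),'res',res.round(1).tolist())
    for n,q in (('big',(-25,-22)),('small',(41,-22)),('slot',(0,40))): print(n,(c+R@q).round(1))
print('compact',onz(w,261,237,.142,True)*1e3)
# height check: junction, two views wrist + top + scene
d=pickle.load(open('c0.pkl','rb'))
```

```text
0.004 yaw -0.25517788704159966 C [525.1 340.6] scale 1.002 res [[-1.1, 1.5], [-0.8, -1.0], [0.0, -1.2], [-1.5, 1.0], [1.2, -0.0], [1.6, -0.4], [0.6, 0.1]]
big [495.3 325.6]
small [559.2 309. ]
slot [535.2 379.3]
0.008 yaw -0.2551778870415995 C [525.5 340.3] scale 0.988 res [[-0.2, 0.4], [-1.7, -1.6], [-0.4, -0.1], [-1.5, 0.9], [1.4, 0.9], [2.6, -0.8], [-0.1, 0.2]]
big [495.7 325.4]
small [559.6 308.7]
slot [535.5 379. ]
compact [639.53268144 325.86973634 142.        ]
```

Tray fit agrees with triangulation to about 1 mm: C (525,340), yaw −0.255, scale ≈1. The big compartment is at (495.5,325.5). Placing the compact.

>>> {"fn": "servo_tool", "kwargs": {
  "targets": [
    [-1, 0, 0, 0, 50],
    [-2.1, 0, 0, 0, 50],
    [-3.2, 0, -0.6, 0, 50],
    [-4.3, 0, -1.2, 0, 50],
    [-4.9, 0, -2, 0, 50]
  ]
}}

```text
time_s: 5.35
tcp_pos: [0.4945, 0.3246, 0.091]
ee_rot: [[-1.0, -0.005, 0.001], [-0.005, 1.0, 0.002], [-0.001, 0.002, -1.0]]
wrist_force: [-1.1, -0.6, -1.5]
gripper_width: 0.65
gripper_force: 30.0
```

>>> {"fn": "servo_tool", "kwargs": {
  "targets": [
    [0, 0, -0.8, 0, 50],
    [0, 0, -1.5, 0, 50],
    [0, 0, -1.8, 0, 50],
    [0, 0, -1.95, 0, 50],
    [0, 0, -1.95, 0, 50]
  ]
}}

```text
time_s: 5.77
tcp_pos: [0.4973, 0.3247, 0.0315]
ee_rot: [[-1.0, -0.004, 0.0], [-0.004, 1.0, -0.0], [-0.0, -0.0, -1.0]]
wrist_force: [0.3, 0.7, -0.5]
gripper_width: 0.651
gripper_force: 30.0
```

>>> {"fn": "servo_tool", "kwargs": {
  "targets": [
    [0, 0, 0, 0, 50],
    [0, 0, 0, 0, 50],
    [0, 0, 0, 0, 70],
    [0, 0, 0, 0, 75],
    [0, 0, 0, 0, 80]
  ]
}}

```text
time_s: 6.18
tcp_pos: [0.4977, 0.3247, 0.0316]
ee_rot: [[-1.0, -0.004, 0.001], [-0.004, 1.0, 0.001], [-0.001, 0.001, -1.0]]
wrist_force: [-0.0, 0.4, 0.9]
gripper_width: 0.8
gripper_force: 0.0
```

>>> {"fn": "servo_tool", "kwargs": {
  "targets": [
    [0, 0, 0, 0, 80],
    [0, 0, 0.5, 0, 80],
    [0, 0, 1.5, 0, 80],
    [0, 0, 2.5, 0, 80],
    [0, 0, 3.5, 0, 80]
  ]
}}

```text
time_s: 6.6
tcp_pos: [0.4971, 0.3243, 0.1371]
ee_rot: [[-1.0, -0.004, -0.001], [-0.004, 1.0, -0.001], [0.001, -0.001, -1.0]]
wrist_force: [0.9, 1.4, -0.4]
gripper_width: 0.914
gripper_force: 0.0
```

Compact released. On to the slim pink roller at (669,6), where both views agree.

>>> {"fn": "servo_tool", "kwargs": {
  "targets": [
    [0.55, -1.05, 0.1, 0, 70],
    [1.1, -2.1, 0.1, 0, 70],
    [1.7, -3.2, 0.1, 0, 65],
    [2.3, -4.3, 0.1, 0, 60],
    [2.9, -5.4, 0.1, 0, 60]
  ]
}}

```text
time_s: 7.02
tcp_pos: [0.5848, 0.1611, 0.1395]
ee_rot: [[-1.0, -0.004, 0.001], [-0.004, 1.0, 0.0], [-0.001, 0.0, -1.0]]
wrist_force: [-0.4, 0.1, -0.3]
gripper_width: 0.716
gripper_force: 0.0
```

>>> {"fn": "servo_tool", "kwargs": {
  "targets": [
    [0.55, -1.05, 0, 0, 60],
    [1.1, -2.1, 0, 0, 60],
    [1.7, -3.2, 0, 0, 60],
    [2.3, -4.3, 0, 0, 60],
    [2.8, -5.25, 0, 0, 60]
  ]
}}

```text
time_s: 7.43
tcp_pos: [0.6692, 0.0027, 0.1391]
ee_rot: [[-1.0, -0.003, 0.0], [-0.003, 1.0, -0.0], [-0.0, -0.0, -1.0]]
wrist_force: [1.3, 0.2, -0.3]
gripper_width: 0.691
gripper_force: 0.0
```

>>> {"fn": "servo_tool", "kwargs": {
  "targets": [
    [0, 0, -0.3, 0, 60],
    [0, 0, -1.2, 0, 60],
    [0, 0, -2.2, 0, 60],
    [0, 0, -2.9, 0, 60],
    [0, 0, -3.1, 0, 60]
  ]
}}

```text
time_s: 7.85
tcp_pos: [0.6653, 0.0047, 0.0416]
ee_rot: [[-1.0, -0.003, -0.008], [-0.003, 1.0, -0.001], [0.008, -0.001, -1.0]]
wrist_force: [-0.1, 0.3, -0.2]
gripper_width: 0.689
gripper_force: 0.0
```

>>> {"fn": "servo_tool", "kwargs": {
  "targets": [
    [0, 0, 0, 0, 60],
    [0, 0, 0, 0, 20],
    [0, 0, 0, 0, 20],
    [0, 0, 0, 0, 20],
    [0, 0, 0, 0, 20]
  ]
}}

```text
time_s: 8.27
tcp_pos: [0.6691, 0.0053, 0.0477]
ee_rot: [[-1.0, -0.004, 0.003], [-0.004, 1.0, 0.001], [-0.003, 0.001, -1.0]]
wrist_force: [-0.0, 0.1, -0.6]
gripper_width: 0.47
gripper_force: 0.0
```

>>> {"fn": "servo_tool", "kwargs": {
  "targets": [
    [0, 0, 0, 0, 20],
    [0, 0, 0, 0, 20],
    [0, 0, 0.5, 0, 20],
    [0, 0, 1.2, 0, 20],
    [0, 0, 2.0, 0, 20]
  ]
}}

```text
time_s: 8.68
tcp_pos: [0.6673, 0.0049, 0.1054]
ee_rot: [[-1.0, -0.004, -0.003], [-0.004, 1.0, -0.001], [0.003, -0.001, -1.0]]
wrist_force: [1.1, 0.6, -0.1]
gripper_width: 0.316
gripper_force: 29.9
```

>>> {"fn": "servo_tool", "kwargs": {
  "targets": [
    [0, 0, 0.9, 0, 20],
    [-0.2, 0.8, 1.5, 0, 20],
    [-0.6, 1.9, 1.5, 0, 20],
    [-1, 3.0, 1.5, 0, 20],
    [-1.4, 4.1, 1.5, 0, 20]
  ]
}}

```text
time_s: 9.1
tcp_pos: [0.6258, 0.1289, 0.1518]
ee_rot: [[-1.0, -0.002, 0.001], [-0.002, 1.0, 0.001], [-0.001, 0.001, -1.0]]
wrist_force: [-0.2, 0.4, -0.4]
gripper_width: 0.314
gripper_force: 29.9
```

>>> {"fn": "servo_tool", "kwargs": {
  "targets": [
    [-0.4, 1.1, 0, 0, 20],
    [-0.9, 2.4, 0, 0, 20],
    [-1.4, 3.7, 0, 0, 20],
    [-1.8, 4.9, 0, 0, 20],
    [-2.2, 6.0, 0, 0, 20]
  ]
}}

```text
time_s: 9.52
tcp_pos: [0.5592, 0.3101, 0.1514]
ee_rot: [[-1.0, -0.005, 0.0], [-0.005, 1.0, 0.0], [-0.0, 0.0, -1.0]]
wrist_force: [0.7, 0.1, 0.8]
gripper_width: 0.31
gripper_force: 29.9
```

>>> {"fn": "servo_tool", "kwargs": {
  "targets": [
    [0, 0, -0.5, 0, 20],
    [0, 0, -1, 0, 20],
    [0, 0, -1.5, 0, 20],
    [0, 0, -1.5, 0, 20],
    [0, 0, -1.5, 0, 20]
  ]
}}

```text
time_s: 9.93
tcp_pos: [0.56, 0.3077, 0.1056]
ee_rot: [[-1.0, -0.004, -0.001], [-0.004, 1.0, -0.001], [0.001, -0.001, -1.0]]
wrist_force: [0.2, 0.1, 0.3]
gripper_width: 0.313
gripper_force: 29.9
```

```bash
python3 m1.py w4;  python3 -c "
from h import *
a=cap('scene','s4')
im=cv2.imread('pics/s4.png')[130:260,330:490]; w=cv2.imread('pics/w4.png')[:300,100:440]
im=cv2.resize(im,(370,300),interpolation=cv2.INTER_CUBIC)
cv2.imwrite('pics/v4.png',np.hstack([w,im]))"
```

```text
9.9833 [560.7 308.1 106.6] ang 90.2 0.31214054840842526 [ 1.4 -0.1 -0.6] [  43.   30.   -7.    0.  -53. -133.]
[[-0.005, 0.962, 0.271, 0.485], [1.0, 0.005, 0.0, 0.308], [-0.001, 0.271, -0.962, 0.251], [0.0, 0.0, 0.0, 1.0]]
```

View pics/v4.png

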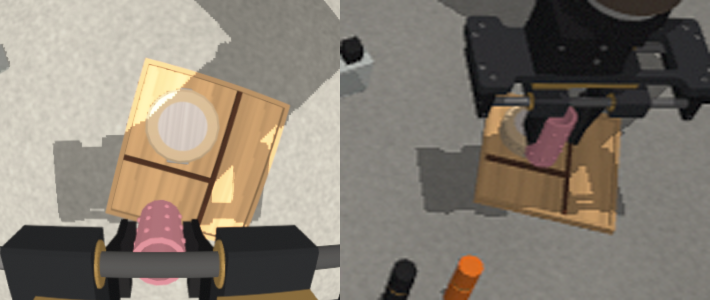

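Compact lies flat in the big compartment (w4 px ~280,128). The slim roller is held upright, its lower end at scene px about (418,199). I'll check how high its bottom hangs.

Run:
```python
from h import *
import pickle
s=pickle.load(open('c0.pkl','rb'))['scene']; w=pickle.load(open('w4.pkl','rb'))
im=cv2.cvtColor(cv2.imread('pics/s4.png'),cv2.COLOR_BGR2HSV); m=cv2.inRange(im,(165,60,40),(180,255,255))[130:260,330:490]
ys,xs=np.nonzero(m); b=ys>ys.max()-4; print('low edge',330+xs[b].mean(),130+ys.max()+.5,'xr',330+xs.min(),330+xs.max())
u,v=330+xs[b].mean(),130+ys.max()+.5
for z in (.05,.055,.06,.065,.07,.075): print(z,np.round(onz(s,u,v,z)*1e3,1))
im=cv2.cvtColor(cv2.imread('pics/w4.png'),cv2.COLOR_BGR2HSV); m=cv2.inRange(im,(165,60,40),(180,255,255))[150:300,200:330]
ys,xs=np.nonzero(m); u,v=200+xs[ys<ys.min()+4].mean(),150+ys.min(); print(u,v)
for z in (.05,.06,.07): print('w lower front edge',z,np.round(onz(w,u,v,z,True)*1e3,1))
```

```text
low edge 417.0 201.5 xr 410 432
0.05 [569.2 308.8  50. ]
0.055 [572.7 306.7  55. ]
0.06 [576.1 304.6  60. ]
0.065 [579.6 302.5  65. ]
0.07 [583.1 300.4  70. ]
0.075 [586.5 298.3  75. ]
259.921568627451 200
w lower front edge 0.05 [549.5 308.6  50. ]
w lower front edge 0.06 [546.3 308.6  60. ]
w lower front edge 0.07 [543.1 308.6  70. ]
```

>>> {"fn": "servo_tool", "kwargs": {
  "targets": [
    [0, 0, -0.6, 0, 20],
    [0, 0, -1.2, 0, 20],
    [0, 0, -1.6, 0, 20],
    [0, 0, -1.75, 0, 20],
    [0, 0, -1.85, 0, 20]
  ]
}}

```text
time_s: 10.45
tcp_pos: [0.5605, 0.3079, 0.0504]
ee_rot: [[-1.0, -0.004, -0.0], [-0.004, 1.0, -0.0], [0.0, -0.0, -1.0]]
wrist_force: [-0.7, -0.6, 0.3]
gripper_width: 0.313
gripper_force: 29.9
```

>>> {"fn": "servo_tool", "kwargs": {
  "targets": [
    [0, 0, 0, 0, 20],
    [0, 0, -0.03, 0, 20],
    [0, 0, -0.03, 0, 32],
    [0, 0, -0.03, 0, 40],
    [0, 0, -0.03, 0, 50]
  ]
}}

```text
time_s: 10.87
tcp_pos: [0.5606, 0.3083, 0.0503]
ee_rot: [[-1.0, -0.004, 0.001], [-0.004, 1.0, 0.001], [-0.001, 0.001, -1.0]]
wrist_force: [0.2, -0.1, 0.1]
gripper_width: 0.439
gripper_force: 0.0
```

>>> {"fn": "servo_tool", "kwargs": {
  "targets": [
    [0, 0, 0, 0, 50],
    [0, 0, 0.4, 0, 50],
    [0, 0, 1.2, 0, 50],
    [0, 0, 2.2, 0, 50],
    [0, 0, 3.3, 0, 50]
  ]
}}

```text
time_s: 11.28
tcp_pos: [0.5598, 0.3076, 0.1496]
ee_rot: [[-1.0, -0.004, -0.002], [-0.004, 1.0, -0.002], [0.002, -0.002, -1.0]]
wrist_force: [0.3, 0.1, -0.5]
gripper_width: 0.572
gripper_force: 0.0
```

Slim roller placed. Now the tweezers at (661,−147), axis −2.2°.

>>> {"fn": "servo_tool", "kwargs": {
  "targets": [
    [0.2, -0.9, 0, -0.04, 45],
    [0.45, -2.0, 0, -0.04, 40],
    [0.7, -3.2, 0, -0.04, 40],
    [0.95, -4.4, 0, -0.04, 40],
    [1.2, -5.6, 0, -0.04, 40]
  ]
}}

```text
time_s: 11.7
tcp_pos: [0.5965, 0.1387, 0.1501]
ee_rot: [[-0.999, 0.035, 0.001], [0.035, 0.999, 0.001], [-0.001, 0.001, -1.0]]
wrist_force: [1.5, 0.2, -0.1]
gripper_width: 0.466
gripper_force: 0.0
```

>>> {"fn": "servo_tool", "kwargs": {
  "targets": [
    [0.25, -1.2, 0, 0, 40],
    [0.5, -2.4, 0, 0, 40],
    [0.75, -3.6, 0, 0, 40],
    [1.0, -4.8, 0, 0, 40],
    [1.25, -5.8, 0, 0, 40]
  ]
}}

```text
time_s: 12.12
tcp_pos: [0.634, -0.0364, 0.15]
ee_rot: [[-0.999, 0.037, 0.001], [0.037, 0.999, -0.0], [-0.001, -0.0, -1.0]]
wrist_force: [1.0, -0.2, 0.0]
gripper_width: 0.458
gripper_force: 0.0
```

>>> {"fn": "servo_tool", "kwargs": {
  "targets": [
    [0.3, -1.2, 0, 0, 40],
    [0.6, -2.4, -0.3, 0, 40],
    [0.9, -3.5, -0.6, 0, 40],
    [0.9, -3.8, -1.6, 0, 40],
    [0.9, -3.8, -2.4, 0, 40]
  ]
}}

```text
time_s: 12.53
tcp_pos: [0.6613, -0.1513, 0.0771]
ee_rot: [[-0.999, 0.04, 0.003], [0.04, 0.999, -0.0], [-0.003, -0.0, -1.0]]
wrist_force: [-0.6, 0.1, -0.4]
gripper_width: 0.46
gripper_force: 0.0
```

```bash
python3 m1.py w5
```

```text
12.5833 [ 657.4 -149.5   70.7] ang 87.7 0.45966374535557764 [-1.6  0.  -4.6] [  1.  35.  -3.  -0. -52. -93.]
[[0.039, 0.961, 0.275, 0.586], [0.999, -0.038, -0.011, -0.148], [0.0, 0.275, -0.961, 0.222], [0.0, 0.0, 0.0, 1.0]]
```

View pics/w5.png

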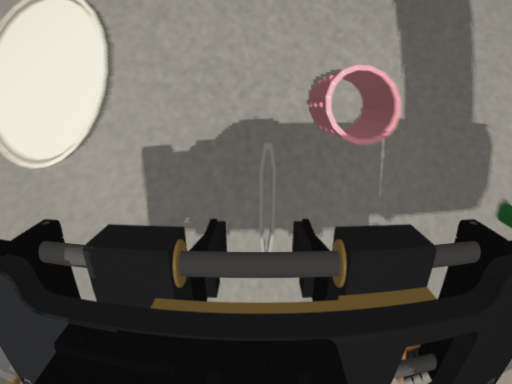

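Tweezers run from the tip at (268,145) down between the open fingers, aligned and centred. The thick roller's rim is at (366,105). Measuring the tip and rim.

Run:
```python
from h import *
import pickle
w=pickle.load(open('w5.pkl','rb'))
for p,z in (((268,145),.005),((267,200),.005),((267,246),.005),((365,105),.06),((50,80),.012)): print(p,np.round(onz(w,*p,z,True)*1e3,1))
```

```text
(268, 145) [ 614.4 -142.5    5. ]
(267, 200) [ 656.8 -144.6    5. ]
(267, 246) [ 696.3 -145.8    5. ]
(365, 105) [585.3 -88.3  60. ]
(50, 80) [ 544.7 -320.2   12. ]
```

>>> {"fn": "servo_tool", "kwargs": {
  "targets": [
    [0, 0.06, -0.5, 0, 40],
    [0, 0.06, -1.0, 0, 40],
    [0, 0.06, -1.5, 0, 40],
    [0, 0.06, -1.8, 0, 40],
    [0, 0.06, -1.88, 0, 40]
  ]
}}

```text
time_s: 13.0
tcp_pos: [0.6601, -0.1457, 0.0195]
ee_rot: [[-0.999, 0.036, -0.002], [0.036, 0.999, 0.0], [0.002, 0.0, -1.0]]
wrist_force: [-0.5, 1.0, -0.7]
gripper_width: 0.457
gripper_force: 0.0
```

>>> {"fn": "servo_tool", "kwargs": {
  "targets": [
    [0, 0, 0, 0, 40],
    [0, 0, 0, 0, 5],
    [0, 0, 0, 0, 5],
    [0, 0, 0, 0, 5],
    [0, 0, 0, 0, 5]
  ]
}}

```text
time_s: 13.42
tcp_pos: [0.6612, -0.1462, 0.0212]
ee_rot: [[-0.999, 0.036, 0.001], [0.036, 0.999, -0.0], [-0.001, -0.0, -1.0]]
wrist_force: [-0.4, -0.6, 0.4]
gripper_width: 0.245
gripper_force: 0.0
```

>>> {"fn": "servo_tool", "kwargs": {
  "targets": [
    [0, 0, 0, 0, 5],
    [0, 0, 0, 0, 5],
    [0, 0, 0, 0, 5],
    [0, 0, 0, 0, 5],
    [0, 0, 0.3, 0, 5]
  ]
}}

```text
time_s: 13.83
tcp_pos: [0.6594, -0.146, 0.0276]
ee_rot: [[-0.999, 0.037, -0.004], [0.037, 0.999, 0.0], [0.004, 0.0, -1.0]]
wrist_force: [-0.8, 0.5, -0.4]
gripper_width: 0.13
gripper_force: 30.0
```

>>> {"fn": "servo_tool", "kwargs": {
  "targets": [
    [0, 0, 0.8, 0, 5],
    [0, 0, 1.8, 0, 5],
    [0, 0, 2.8, 0, 5],
    [-0.2, 0.8, 3.3, -0.05, 5],
    [-0.5, 1.9, 3.3, -0.1, 5]
  ]
}}

```text
time_s: 14.25
tcp_pos: [0.6488, -0.0908, 0.1336]
ee_rot: [[-0.99, 0.141, 0.01], [0.141, 0.99, -0.001], [-0.01, 0.001, -1.0]]
wrist_force: [0.9, 1.7, -0.5]
gripper_width: 0.135
gripper_force: 30.0
```

>>> {"fn": "servo_tool", "kwargs": {
  "targets": [
    [-0.28, 1.2, 0, -0.05, 5],
    [-0.56, 2.4, 0, -0.116, 5],
    [-0.84, 3.6, 0, -0.116, 5],
    [-1.12, 4.8, 0, -0.116, 5],
    [-1.4, 6.0, 0, -0.116, 5]
  ]
}}

```text
time_s: 14.67
tcp_pos: [0.6032, 0.0924, 0.1289]
ee_rot: [[-0.968, 0.25, 0.001], [0.25, 0.968, 0.0], [-0.001, 0.0, -1.0]]
wrist_force: [0.9, 1.3, -0.2]
gripper_width: 0.131
gripper_force: 30.0
```

>>> {"fn": "servo_tool", "kwargs": {
  "targets": [
    [-0.28, 1.2, 0, 0, 5],
    [-0.56, 2.4, 0, 0, 5],
    [-0.84, 3.6, 0, 0, 5],
    [-1.12, 4.8, 0, 0, 5],
    [-1.4, 6.0, 0, 0, 5]
  ]
}}

```text
time_s: 15.08
tcp_pos: [0.5611, 0.2725, 0.1288]
ee_rot: [[-0.968, 0.249, 0.0], [0.249, 0.968, 0.0], [-0.0, 0.0, -1.0]]
wrist_force: [0.5, 0.5, -0.4]
gripper_width: 0.133
gripper_force: 30.0
```

>>> {"fn": "servo_tool", "kwargs": {
  "targets": [
    [-0.28, 1.2, 0, 0, 5],
    [-0.6, 2.4, 0, 0, 5],
    [-0.9, 3.4, 0, 0, 5],
    [-0.9, 3.6, -0.6, 0, 5],
    [-0.9, 3.6, -1.4, 0, 5]
  ]
}}

```text
time_s: 15.5
tcp_pos: [0.5354, 0.3831, 0.0887]
ee_rot: [[-0.969, 0.245, 0.005], [0.245, 0.969, 0.005], [-0.004, 0.006, -1.0]]
wrist_force: [-0.5, -0.0, 0.4]
gripper_width: 0.132
gripper_force: 30.0
```

>>> {"fn": "servo_tool", "kwargs": {
  "targets": [
    [0, 0, 0, 0, 5],
    [0, 0, 0, 0, 5],
    [0, 0, 0, 0, 5],
    [0, 0, 0, 0, 5],
    [0, 0, 0, 0, 5]
  ]
}}

```text
time_s: 15.92
tcp_pos: [0.5357, 0.3789, 0.0879]
ee_rot: [[-0.968, 0.25, 0.002], [0.25, 0.968, 0.002], [-0.001, 0.002, -1.0]]
wrist_force: [-0.5, 0.0, -0.0]
gripper_width: 0.134
gripper_force: 30.0
```

```bash
python3 m1.py w6
```

```text
15.9667 [535.5 378.8  87.7] ang 75.5 0.13121581578321206 [ 0.4 -0.4  0.7] [  49.   32.   -6.    0.  -52. -154.]
[[0.249, 0.931, 0.266, 0.463], [0.968, -0.24, -0.066, 0.398], [0.002, 0.274, -0.962, 0.233], [0.0, 0.0, 0.0, 1.0]]
```

View pics/w6.png

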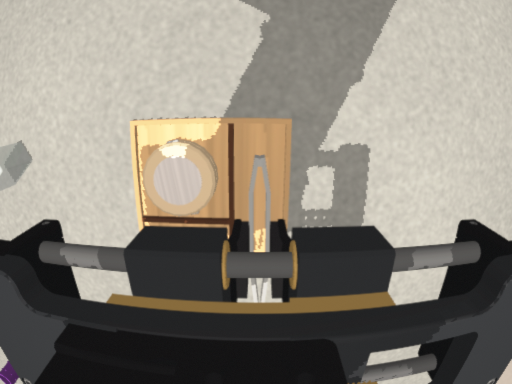

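Tweezers are parallel to the slot and centred: tip (260,157) against slot edges at 235 and 288. Lowering.

>>> {"fn": "servo_tool", "kwargs": {
  "targets": [
    [0, 0, -0.6, 0, 5],
    [0, 0, -1.2, 0, 5],
    [0, 0, -1.7, 0, 5],
    [0, 0, -1.9, 0, 5],
    [0, 0, -2.0, 0, 5]
  ]
}}

```text
time_s: 16.38
tcp_pos: [0.5347, 0.3783, 0.0256]
ee_rot: [[-0.968, 0.25, -0.001], [0.25, 0.968, -0.001], [0.001, -0.001, -1.0]]
wrist_force: [-0.1, -0.2, -0.6]
gripper_width: 0.131
gripper_force: 30.0
```

>>> {"fn": "servo_tool", "kwargs": {
  "targets": [
    [0, 0, 0, 0, 5],
    [0, 0, 0, 0, 5],
    [0, 0, 0, 0, 14],
    [0, 0, 0, 0, 18],
    [0, 0, 0, 0, 24]
  ]
}}

```text
time_s: 16.8
tcp_pos: [0.5351, 0.3792, 0.0271]
ee_rot: [[-0.968, 0.249, 0.001], [0.249, 0.968, 0.001], [-0.001, 0.001, -1.0]]
wrist_force: [-0.3, -0.9, -0.7]
gripper_width: 0.219
gripper_force: 0.0
```

>>> {"fn": "servo_tool", "kwargs": {
  "targets": [
    [0, 0, 0, 0, 24],
    [0, 0, 0.4, 0, 24],
    [0, 0, 1.3, 0, 24],
    [0, 0, 2.3, 0, 30],
    [0, 0, 3.3, 0, 40]
  ]
}}

```text
time_s: 17.22
tcp_pos: [0.5347, 0.3786, 0.127]
ee_rot: [[-0.968, 0.249, -0.0], [0.249, 0.968, -0.001], [0.0, -0.001, -1.0]]
wrist_force: [0.5, 0.6, 0.9]
gripper_width: 0.353
gripper_force: 0.0
```

Tweezers in. Now to a viewing pose for the perfume bottle.

>>> {"fn": "servo_tool", "kwargs": {
  "targets": [
    [0, -0.9, 0.4, 0.05, 60],
    [0, -2.0, 0.8, 0.12, 80],
    [0, -3.2, 0.8, 0.19, 87],
    [0, -4.4, 0.8, 0.25, 87],
    [0, -5.6, 0.8, 0.25, 87]
  ]
}}

```text
time_s: 17.63
tcp_pos: [0.5346, 0.2095, 0.1508]
ee_rot: [[-1.0, -0.001, 0.002], [-0.001, 1.0, 0.001], [-0.002, 0.001, -1.0]]
wrist_force: [0.3, 0.3, -0.7]
gripper_width: 0.718
gripper_force: 0.0
```

>>> {"fn": "servo_tool", "kwargs": {
  "targets": [
    [0, -1.25, 0, 0, 87],
    [0, -2.5, 0, 0, 87],
    [0, -3.75, 0, 0, 87],
    [0, -5.0, 0, 0, 87],
    [0, -6.25, 0, 0, 87]
  ]
}}

```text
time_s: 18.05
tcp_pos: [0.5347, 0.0217, 0.1506]
ee_rot: [[-1.0, 0.002, 0.002], [0.002, 1.0, 0.0], [-0.002, 0.0, -1.0]]
wrist_force: [0.5, 0.3, 0.0]
gripper_width: 0.985
gripper_force: 0.0
```

>>> {"fn": "servo_tool", "kwargs": {
  "targets": [
    [0, -1.25, 0, 0, 87],
    [0, -2.5, 0, 0, 87],
    [0, -3.75, 0, 0, 87],
    [0, -5.0, 0, 0, 87],
    [0, -6.0, 0, 0, 87]
  ]
}}

```text
time_s: 18.47
tcp_pos: [0.5346, -0.1591, 0.1505]
ee_rot: [[-1.0, 0.003, 0.001], [0.003, 1.0, -0.0], [-0.001, -0.0, -1.0]]
wrist_force: [-0.2, -0.6, -0.5]
gripper_width: 0.998
gripper_force: 0.0
```

>>> {"fn": "servo_tool", "kwargs": {
  "targets": [
    [0, 0, 0, 0, 87],
    [0, 0, 0, 0, 87],
    [0, 0, 0, 0, 87],
    [0, 0, 0, 0, 87],
    [0, 0, 0, 0, 87]
  ]
}}

```text
time_s: 18.88
tcp_pos: [0.5349, -0.1556, 0.1496]
ee_rot: [[-1.0, 0.0, 0.0], [0.0, 1.0, 0.0], [-0.0, 0.0, -1.0]]
wrist_force: [-0.4, -0.3, 0.4]
gripper_width: 1.002
gripper_force: 0.0
```

```bash
python3 m1.py w7
```

```text
18.9333 [ 535.  -155.6  149.5] ang 90.0 0.9993426623289111 [ 0.2  0.4 -0.3] [  0.  20. -16.  -0. -53. -90.]
[[-0.001, 0.962, 0.273, 0.46], [1.0, 0.001, 0.001, -0.155], [0.0, 0.273, -0.962, 0.295], [0.0, 0.0, 0.0, 1.0]]
```

View pics/w7.png

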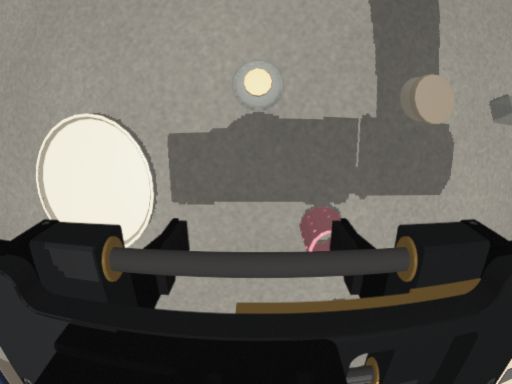

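Perfume cap centre is at (258,82), drum (258,85). The dish rim spans (37,175)–(155,195), with its top at (90,113).

Run:
```python
from h import *
import pickle
from scipy.optimize import least_squares
w=pickle.load(open('w7.pkl','rb'))
print('cap',onz(w,258,82,.066,True)*1e3,'drum',onz(w,258.5,85,.03,True)*1e3)
d=pickle.load(open('c0.pkl','rb')); 
T=lambda x,y:(85+(x+.5)*335/797-.5,118+(y+.5)*132/314-.5)
print('cap tri',tri([ray(w,258,82,True),ray(d['top'],*T(554,275))])*1e3)
im=np.array(w['pixels']); g=im.min(axis=2); m=(g>150).astype(np.uint8)
m[:, 180:]=0; m[225:]=0
c=max(cv2.findContours(m,cv2.RETR_EXTERNAL,cv2.CHAIN_APPROX_NONE)[0],key=cv2.contourArea)[:,0]
c=c[c[:,1]<215]
P=np.array([onz(w,*p,.012,True)[:2] for p in c])*1e3
s=least_squares(lambda q:np.hypot(P[:,0]-q[0],P[:,1]-q[1])-q[2],[538,-349,82],loss='soft_l1'); print('dish',s.x,np.abs(s.fun).mean())
```

```text
cap [ 440.28841972 -155.99361801   66.        ] drum [ 439.92911211 -155.67759039   30.        ]
cap tri [ 440.16497721 -156.06105764   65.28591246]
dish [ 537.12782531 -346.29454827   81.1132428 ] 0.38012901123425324
```

>>> {"fn": "servo_tool", "kwargs": {
  "targets": [
    [-0.9, 0, 0, 0, 87],
    [-1.9, 0, 0, 0, 87],
    [-2.8, 0, 0, 0, 87],
    [-3.16, 0, -0.3, 0, 87],
    [-3.16, 0, -1.2, 0, 87]
  ]
}}

```text
time_s: 19.35
tcp_pos: [0.4402, -0.1562, 0.1164]
ee_rot: [[-1.0, 0.0, 0.008], [0.0, 1.0, -0.0], [-0.008, -0.0, -1.0]]
wrist_force: [1.6, 1.0, 0.0]
gripper_width: 1.0
gripper_force: 0.0
```

>>> {"fn": "servo_tool", "kwargs": {
  "targets": [
    [0, 0, -0.9, 0, 87],
    [0, 0, -1.8, 0, 87],
    [0, 0, -2.5, 0, 87],
    [0, 0, -2.9, 0, 87],
    [0, 0, -3.0, 0, 87]
  ]
}}

```text
time_s: 19.77
tcp_pos: [0.4387, -0.1559, 0.0213]
ee_rot: [[-1.0, 0.001, -0.005], [0.001, 1.0, 0.0], [0.005, 0.0, -1.0]]
wrist_force: [0.5, -0.2, -0.8]
gripper_width: 0.998
gripper_force: 0.0
```

>>> {"fn": "servo_tool", "kwargs": {
  "targets": [
    [0, 0, 0, 0, 60],
    [0, 0, 0, 0, 40],
    [0, 0, 0, 0, 40],
    [0, 0, 0, 0, 40],
    [0, 0, 0, 0, 40]
  ]
}}

```text
time_s: 20.18
tcp_pos: [0.4406, -0.1567, 0.0241]
ee_rot: [[-1.0, 0.002, 0.002], [0.002, 1.0, -0.0], [-0.002, -0.0, -1.0]]
wrist_force: [-0.1, 0.2, 0.3]
gripper_width: 0.706
gripper_force: 0.0
```

>>> {"fn": "servo_tool", "kwargs": {
  "targets": [
    [0, 0, 0, 0, 40],
    [0, 0, 0, 0, 40],
    [0, 0, 0, 0, 40],
    [0, 0, 0, 0, 40],
    [0, 0, 0, 0, 40]
  ]
}}

```text
time_s: 20.6
tcp_pos: [0.4401, -0.1567, 0.0235]
ee_rot: [[-1.0, 0.002, 0.0], [0.002, 1.0, -0.0], [-0.0, -0.0, -1.0]]
wrist_force: [0.1, 1.1, 4.2]
gripper_width: 0.518
gripper_force: 29.9
```

>>> {"fn": "servo_tool", "kwargs": {
  "targets": [
    [0, 0, 0.4, 0, 40],
    [0, 0, 1.0, 0, 40],
    [0, 0, 1.7, 0, 40],
    [0.1, -0.4, 2.3, 0, 40],
    [0.4, -1.2, 2.5, 0, 40]
  ]
}}

```text
time_s: 21.02
tcp_pos: [0.4521, -0.1919, 0.1005]
ee_rot: [[-1.0, -0.001, 0.003], [-0.001, 1.0, 0.0], [-0.003, 0.0, -1.0]]
wrist_force: [-0.1, 0.9, -1.0]
gripper_width: 0.523
gripper_force: 30.0
```

>>> {"fn": "servo_tool", "kwargs": {
  "targets": [
    [0.35, -1.1, 0, 0, 40],
    [0.7, -2.2, 0, 0, 40],
    [1.1, -3.4, 0, 0, 40],
    [1.4, -4.5, 0, 0, 40],
    [1.64, -5.18, 0, 0, 40]
  ]
}}

```text
time_s: 21.43
tcp_pos: [0.5014, -0.351, 0.0974]
ee_rot: [[-1.0, 0.004, -0.0], [0.004, 1.0, -0.0], [0.0, -0.0, -1.0]]
wrist_force: [1.1, 0.2, -1.3]
gripper_width: 0.513
gripper_force: 30.0
```

>>> {"fn": "servo_tool", "kwargs": {
  "targets": [
    [0, 0, 0, 0, 40],
    [0, 0, -0.5, 0, 40],
    [0, 0, -1.1, 0, 40],
    [0, 0, -1.7, 0, 40],
    [0, 0, -2.1, 0, 40]
  ]
}}

```text
time_s: 21.85
tcp_pos: [0.4997, -0.3471, 0.0329]
ee_rot: [[-1.0, 0.003, -0.003], [0.003, 1.0, 0.002], [0.003, 0.002, -1.0]]
wrist_force: [-0.6, -0.8, -1.2]
gripper_width: 0.516
gripper_force: 30.0
```

>>> {"fn": "servo_tool", "kwargs": {
  "targets": [
    [0, 0, 0, 0, 40],
    [0, 0, -0.1, 0, 40],
    [0, 0, -0.2, 0, 40],
    [0, 0, -0.24, 0, 40],
    [0, 0, -0.24, 0, 40]
  ]
}}

```text
time_s: 22.27
tcp_pos: [0.5015, -0.3481, 0.0286]
ee_rot: [[-1.0, 0.002, 0.001], [0.002, 1.0, -0.0], [-0.001, -0.0, -1.0]]
wrist_force: [0.4, 0.4, -1.3]
gripper_width: 0.517
gripper_force: 30.0
```

```bash
python3 m1.py w8; python3 -c "
from h import *
cap('scene','s8')
im=cv2.resize(cv2.imread('pics/s8.png')[130:260,50:240],(440,300),interpolation=cv2.INTER_CUBIC)
cv2.imwrite('pics/v8.png',np.hstack([cv2.imread('pics/w8.png')[:300,80:430],im]))"
```

```text
22.3167 [ 501.6 -348.1   28.7] ang 89.9 0.5173126531356522 [ 0.1 -0.2 -0.6] [-20.  33. -15.   0. -42. -71.]
[[0.001, 0.962, 0.274, 0.426], [1.0, -0.001, -0.0, -0.348], [-0.0, 0.274, -0.962, 0.174], [0.0, 0.0, 0.0, 1.0]]
```

View pics/v8.png

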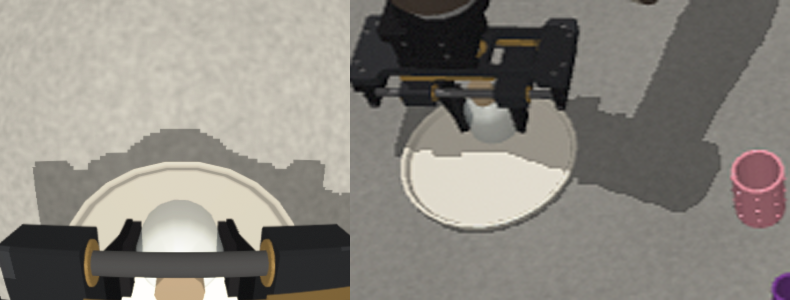

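The bottle is upright inside the dish, in its robot-side half, about 1 mm off the floor with no contact force yet. Creeping down.

>>> {"fn": "servo_tool", "kwargs": {
  "targets": [
    [0, 0, -0.01, 0, 40],
    [0, 0, -0.02, 0, 40],
    [0, 0, -0.03, 0, 40],
    [0, 0, -0.03, 0, 40],
    [0, 0, -0.03, 0, 40]
  ]
}}

```text
time_s: 22.78
tcp_pos: [0.5013, -0.3481, 0.0276]
ee_rot: [[-1.0, 0.002, 0.0], [0.002, 1.0, -0.0], [-0.0, -0.0, -1.0]]
wrist_force: [-0.1, 0.3, 2.4]
gripper_width: 0.52
gripper_force: 29.9
```

>>> {"fn": "servo_tool", "kwargs": {
  "targets": [
    [0, 0, 0, 0, 46],
    [0, 0, 0, 0, 50],
    [0, 0, 0, 0, 55],
    [0, 0, 0, 0, 62],
    [0, 0, 0, 0, 68]
  ]
}}

```text
time_s: 23.2
tcp_pos: [0.5012, -0.3481, 0.027]
ee_rot: [[-1.0, 0.002, -0.0], [0.002, 1.0, 0.0], [0.0, 0.0, -1.0]]
wrist_force: [-0.5, 1.6, 0.1]
gripper_width: 0.701
gripper_force: 0.0
```

>>> {"fn": "servo_tool", "kwargs": {
  "targets": [
    [0, 0, 0, 0, 68],
    [0, 0, 0.4, 0, 68],
    [0, 0, 1.2, 0, 68],
    [0, 0, 2.2, 0, 68],
    [0, 0, 3.4, 0, 72]
  ]
}}

```text
time_s: 23.62
tcp_pos: [0.5001, -0.3476, 0.1295]
ee_rot: [[-1.0, 0.002, -0.003], [0.002, 1.0, 0.001], [0.003, 0.001, -1.0]]
wrist_force: [1.1, -0.5, -1.0]
gripper_width: 0.803
gripper_force: 0.0
```

>>> {"fn": "servo_tool", "kwargs": {
  "targets": [
    [0.35, 1.1, 0, 0, 74],
    [0.7, 2.2, 0, 0, 74],
    [1.1, 3.4, 0, 0, 74],
    [1.5, 4.6, 0, 0, 74],
    [1.9, 5.8, 0, 0, 74]
  ]
}}

```text
time_s: 24.03
tcp_pos: [0.5586, -0.1726, 0.1305]
ee_rot: [[-1.0, 0.003, 0.002], [0.003, 1.0, -0.0], [-0.002, -0.0, -1.0]]
wrist_force: [0.4, 0.5, -0.1]
gripper_width: 0.846
gripper_force: 0.0
```

>>> {"fn": "servo_tool", "kwargs": {
  "targets": [
    [0.35, 1.1, 0, 0, 74],
    [0.7, 2.2, 0, 0, 74],
    [0.9, 2.84, 0, 0, 74],
    [0.9, 2.84, -0.4, 0, 74],
    [0.9, 2.84, -1.2, 0, 74]
  ]
}}

```text
time_s: 24.45
tcp_pos: [0.5884, -0.0871, 0.0969]
ee_rot: [[-1.0, -0.002, 0.009], [-0.002, 1.0, 0.0], [-0.009, 0.0, -1.0]]
wrist_force: [-0.0, 0.1, -0.3]
gripper_width: 0.848
gripper_force: 0.0
```

>>> {"fn": "servo_tool", "kwargs": {
  "targets": [
    [0, 0, -0.8, 0, 74],
    [0, 0, -1.4, 0, 74],
    [0, 0, -1.6, 0, 74],
    [0, 0, -1.6, 0, 60],
    [0, 0, -1.6, 0, 40]
  ]
}}

```text
time_s: 24.87
tcp_pos: [0.5859, -0.089, 0.0462]
ee_rot: [[-1.0, 0.002, 0.001], [0.002, 1.0, -0.0], [-0.001, -0.0, -1.0]]
wrist_force: [0.9, 0.1, -0.8]
gripper_width: 0.772
gripper_force: 0.0
```

>>> {"fn": "servo_tool", "kwargs": {
  "targets": [
    [0, 0, 0, 0, 40],
    [0, 0, 0, 0, 40],
    [0, 0, 0, 0, 40],
    [0, 0, 0, 0, 40],
    [0, 0, 0, 0, 40]
  ]
}}

```text
time_s: 25.28
tcp_pos: [0.5858, -0.0888, 0.0462]
ee_rot: [[-1.0, 0.002, 0.002], [0.002, 1.0, 0.0], [-0.002, 0.0, -1.0]]
wrist_force: [-1.0, 2.0, 4.0]
gripper_width: 0.517
gripper_force: 30.0
```

>>> {"fn": "servo_tool", "kwargs": {
  "targets": [
    [0, 0, 0.5, 0, 40],
    [0, 0, 1.3, 0, 40],
    [0, -0.3, 2.0, 0, 40],
    [0, -1.2, 2.2, 0, 40],
    [-0.05, -2.3, 2.2, 0, 40]
  ]
}}

```text
time_s: 25.7
tcp_pos: [0.5856, -0.1573, 0.1141]
ee_rot: [[-1.0, -0.002, 0.006], [-0.002, 1.0, -0.0], [-0.006, -0.0, -1.0]]
wrist_force: [0.6, -0.7, -0.7]
gripper_width: 0.521
gripper_force: 30.0
```

>>> {"fn": "servo_tool", "kwargs": {
  "targets": [
    [-0.05, -1.2, 0, 0, 40],
    [-0.1, -2.4, 0, 0, 40],
    [-0.2, -3.6, 0, 0, 40],
    [-0.3, -4.8, 0, 0, 40],
    [-0.35, -6.0, 0, 0, 40]
  ]
}}

```text
time_s: 26.12
tcp_pos: [0.5724, -0.3395, 0.111]
ee_rot: [[-1.0, 0.002, -0.001], [0.002, 1.0, 0.0], [0.001, 0.0, -1.0]]
wrist_force: [0.4, -0.0, -1.3]
gripper_width: 0.519
gripper_force: 30.0
```

>>> {"fn": "servo_tool", "kwargs": {
  "targets": [
    [0, -0.34, 0, 0, 40],
    [0, -0.34, -0.5, 0, 40],
    [0, -0.34, -1.1, 0, 40],
    [0, -0.34, -1.7, 0, 40],
    [0, -0.34, -2.0, 0, 40]
  ]
}}

```text
time_s: 26.53
tcp_pos: [0.5717, -0.3474, 0.0493]
ee_rot: [[-1.0, 0.003, -0.004], [0.002, 1.0, 0.002], [0.004, 0.002, -1.0]]
wrist_force: [-7.2, 9.7, 35.3]
gripper_width: 0.522
gripper_force: 30.0
```

>>> {"fn": "servo_tool", "kwargs": {
  "targets": [
    [0, 0, 0, 0, 40],
    [0, 0, -0.02, 0, 40],
    [0, 0, -0.04, 0, 40],
    [0, 0, -0.05, 0, 40],
    [0, 0, -0.05, 0, 40]
  ]
}}

```text
time_s: 26.95
tcp_pos: [0.5733, -0.348, 0.0498]
ee_rot: [[-1.0, 0.002, 0.0], [0.002, 1.0, -0.0], [-0.0, -0.0, -1.0]]
wrist_force: [-0.2, 0.1, 0.0]
gripper_width: 0.522
gripper_force: 30.0
```

>>> {"fn": "servo_tool", "kwargs": {
  "targets": [
    [0, 0, 0, 0, 46],
    [0, 0, 0, 0, 52],
    [0, 0, 0, 0, 60],
    [0, 0, 0, 0, 68],
    [0, 0, 0, 0, 70]
  ]
}}

```text
time_s: 27.37
tcp_pos: [0.5732, -0.3481, 0.0497]
ee_rot: [[-1.0, 0.002, 0.0], [0.002, 1.0, -0.0], [-0.0, -0.0, -1.0]]
wrist_force: [0.5, 0.8, -0.1]
gripper_width: 0.74
gripper_force: 0.0
```

>>> {"fn": "servo_tool", "kwargs": {
  "targets": [
    [0, 0, 0, 0, 70],
    [0, 0, 0.4, 0, 70],
    [0, 0, 1.2, 0, 70],
    [0, 0, 2.2, 0, 70],
    [0, 0, 3.4, 0, 70]
  ]
}}

```text
time_s: 27.78
tcp_pos: [0.5721, -0.3477, 0.1519]
ee_rot: [[-1.0, 0.002, -0.003], [0.002, 1.0, 0.001], [0.003, 0.001, -1.0]]
wrist_force: [0.4, -0.4, 0.6]
gripper_width: 0.806
gripper_force: 0.0
```

>>> {"fn": "servo_tool", "kwargs": {
  "targets": [
    [0, 0, 1, 0, 70],
    [-1, 0, 1.5, 0, 70],
    [-2, 0, 2, 0, 70],
    [-3, 0, 2, 0, 70],
    [-4, 0, 2, 0, 70]
  ]
}}

```text
time_s: 28.2
tcp_pos: [0.4525, -0.3482, 0.2141]
ee_rot: [[-1.0, 0.002, 0.004], [0.002, 1.0, -0.002], [-0.004, -0.002, -1.0]]
wrist_force: [-0.2, -0.2, 0.6]
gripper_width: 0.803
gripper_force: 0.0
```

>>> {"fn": "servo_tool", "kwargs": {
  "targets": [
    [-1.0, 0.5, 0, 0, 70],
    [-2, 1, 0, 0, 70],
    [-2, 2, 0, 0, 70],
    [-2, 3, 0, 0, 70],
    [-2, 3, 0, 0, 70]
  ]
}}

```text
time_s: 28.62
tcp_pos: [0.392, -0.2552, 0.2131]
ee_rot: [[-1.0, -0.0, 0.002], [-0.0, 1.0, 0.0], [-0.002, 0.0, -1.0]]
wrist_force: [-0.4, 0.0, -0.5]
gripper_width: 0.806
gripper_force: 0.0
```

Run:
```python
from h import *
cap('top','t9');cap('scene','s9')
print(r.sense()['time_s'],r.sense()['tcp_pos'])
a=cv2.imread('pics/top0.png');a=cv2.imread('pics/t9.png')[118:250,85:420]; b=cv2.imread('pics/s9.png')[142:277,70:458]
a=cv2.resize(a,(797,314),interpolation=cv2.INTER_CUBIC); b=cv2.resize(b,(797,277),interpolation=cv2.INTER_CUBIC)
cv2.imwrite('pics/crop9.png',np.vstack([a,b]))
```

```text
28.7167 [ 0.39341106 -0.25754456  0.21306598]
```

View pics/crop9.png

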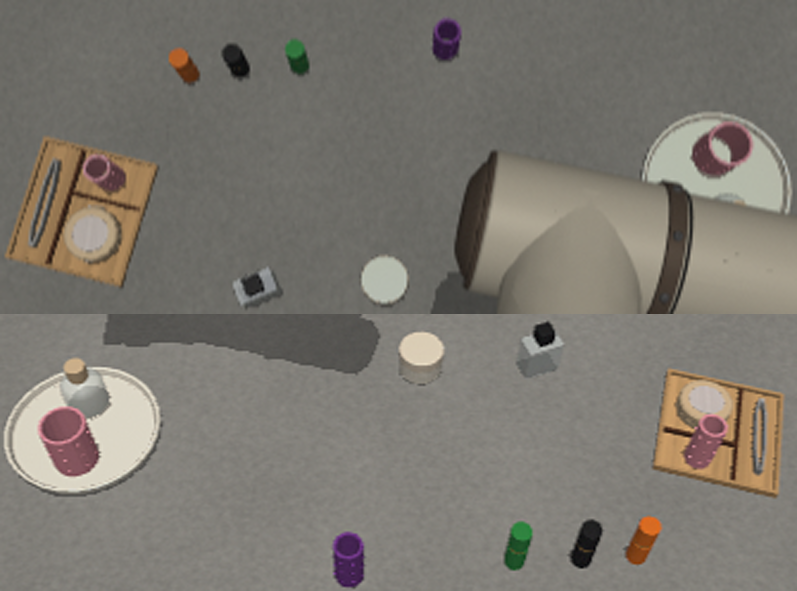

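All five items are in place: compact, standing slim roller and tweezers in the tray, bottle and thick roller upright in the dish. The jar, square bottle and lipstick are at the same pixels as before.

```bash
python3 -c "
from station import r
print(r.finish_job())"
```

```text
the job is handed in; nothing more can be done
None
```

Both kits are made up as asked and the job was handed in at about 29 s; the final pictures show all five items in place and the square bottle, lipstick and jar unmoved, though no verdict was returned.

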